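# Clamp a steel tube offcut in a leaf drill jig

### The arm

A 7-joint arm with a two-finger parallel gripper is mounted at the origin on a cart in front of the work surface, level with it; the furniture and walls round the work are solid. World frame = base frame: x ahead of the robot, y to its left, z up, the work surface at z = 0. Lengths are in m, angles in rad, forces in N, time in s.
With the tool pointing down it reaches from about 0.4 to 0.875 m from the base axis. Payload 6.5 kg.
Tool frame: the origin (TCP) lies at the very end of the fingers, on their centre line; the grasp point (between the pads) lies 19 mm behind it (bot.grasp_offset is the distance from the TCP to the grasp point, in m); z points along the fingers, y is the line along which they close (so a half turn about z gives the same grasp; the last joint's range is limited). The gripper opens to 88 mm and grips with 3 to 60 N. Pads are 18 mm wide; open, the fingers measure 123 mm over their backs; the gripper's body (75 mm by 187 mm) begins 45 mm behind the grasp point.
Start: joints at [-1.352, 0.536, -0.004, 1.538, 0.003, 1.067, -0.071], TCP at [0.183, 0.624, 0.239] pointing down, gripper open.
Joint ranges: [-2.7, 2.7], [-0.37, 2.16], [-1.27, 1.26], [0.24, 2.4], [-1.31, 4.45], [0.19, 1.91], [-2.76, 2.76]. Speed limits (rad/s): [2.39, 2.39, 3.14, 3.14, 3.14, 3.14, 3.14].

### API

Orientations are given as a 3x3 rotation matrix whose columns are the frame's x, y, z axes.
In Python, from plant import bot gives the robot as it stands.
- The arm moves only by the shell command python3 -m creep 'ROWS' [OPENING]. ROWS is text: rows parted by semicolons, each of 6 numbers parted by spaces: the shift along the tool's x, y, z scaled (see below), then the turn, a rotation vector about the tool's x, y, z scaled (see below). In form: tx ty tz wx wy wz; .... A call has 1 to 20 rows; each row shifts and turns the commanded pose from where the row before left it, along the tool's axes as they then stand; what a row does not reach is not made up. The controller multiplies each number of a shift by 5 cm and each number of a turn by 0.12 rad. A row lasts 1/8 s, in which the tool goes at most 62.5 mm and 10.7 degrees, less where a joint would pass 70% of its speed; a pose out of reach is approached as far as the arm can. A call with a number of a shift or a turn outside -1 to 1 is refused whole. A call with a gripper value outside its range is refused whole. OPENING is the opening, from -1 (shut) to 1 (fully open), set as the call begins (- or left out, the last holds). The fingers move at their own pace and stop on an object; the grip force is fixed at half the most. Time passes only in rows, so rows that do not move let the fingers close. It gives the time, the measured TCP pose, the force, the opening and the grip force at its end, in the units of the state.
- bot.get_state(): the state, without advancing time (a new reading comes with each control period).
- bot.read_camera(name): name is "scene" or "top"; returns a dict with "color" (480x640x3 uint8, blue, green, red), "intrinsics" (3x3 intrinsics, pixels), "R" (3x3) and "t" (3): a world point X has camera coordinates R X + t. Camera axes: x right, y down, z forward; pixel columns grow to the right and rows downward; lengths in m; the calibration is good to about 2 mm. A picture is of the moment at which its call begins. There is no depth.
- bot.job_done(): hands the job in; it is judged then, once.
The state is a dict: "t": time; "joint_pos": joint angles; "qvel": joint speeds; "tau": joint torques, N m; "position": TCP position; "tool_rot": TCP orientation; "contact_force": force on the tool from outside, world axes, zero at the start; "wrist_torque": the same for the moment, N m; "opening": finger opening in m; "gripper_force": force on a finger pad.
Only numpy, scipy, OpenCV 4.12 (cv2) and the standard library are available. Lean on these libraries where they do the work, as an engineer would, in place of code of your own. Each camera call takes 0.05 s, during which the arm holds its last target. There are 200 camera calls.

### The job

Get the square steel tube ready for drilling: lay it in the nest of the drill jig with its end up against the stop, and swing the hinged leaf down onto it. Turn the leaf's black knob backwards until its thread clicks and the knob drops, turn it forwards about a quarter turn to start it, give the knob a firm upward tug of about 10 N to make sure that the thread has caught, then screw it on until the leaf is fully home. Leave the other things on the bench where they are.

Things in the scene. Friction and masses are not known exactly. Their poses are not given: they have to be found in the camera images.
- drill_jig: steel drill jig fixed on the bench. Frame: origin on the bench top under the nest's centre line, x along the nest, y to the hinge, z up. Base plate 140 x 232 x 12 mm (x -70 to 70, y -102 to 130). The nest is its top (z 12) between two dark rails along x, 10 mm thick, inner faces at y = -21 and 21, tops at z = 23. Hinge cheeks at y 85 to 111, up to z 76; pin along x at y 98, z 62.5
- nest (a point): where the tube's underside centre belongs, on the nest floor, with the tube's end touching the stop: jig frame (-8, 0, 12) mm; axes parallel to the jig's
- stop (a point): centre of the face of the dark end stop at the nest's +x end: jig frame (61, 0, 30) mm, face towards -x, 34 mm wide, top at z = 42 mm; axes parallel to the jig's
- boss (a point): centre of the top of the upright threaded boss, 33 mm in diameter: jig frame (0, -60, 48) mm. With the leaf down the knob's screw enters it
- leaf (a joint): angle of the hinged aluminium leaf (rad): 0 = fully home, level, at its stop, upper face at z = 67 mm in the jig frame; about 0.016 = resting on the tube by its sprung pad; it starts open at 2.25 to 2.5, leaning far back past upright. Stiff hinge: it stays where it is left and takes about 5 N at the lip to move
- leaf_lip (a point): middle of the ribbed lip, 40 mm wide and 9 mm thick, at the free end of the leaf (64 mm wide, 9 mm thick, mid-plane through the pin): on its upper face, 200 mm from the pin, 14 mm from the free edge; y axis towards the hinge, z = normal of the upper face. Push the leaf over and down here, with about 8 N to seat it on the tube; pushed harder it springs back
- star_knob: black four-lobed knob with its screw, 110 g, captive in the leaf 158 mm from the pin. Origin on its axis at its collar, z along the axis, up when the leaf is down. It floats 13 mm along the axis and sinks by its weight when let go. When the leaf comes down, the screw lands on the boss's thread and the knob stays 5 to 8 mm off the leaf until it has clicked
- knob_grip (a point): point on the knob's axis at mid height of its lobes, 29 mm above the collar: grip it here, over two facing lobes (50 mm; lobes 20 mm high, 15 mm of clear stem under them). x and y axes run through the lobes and turn with the knob. Height above the bench: 104 to 107 mm with the leaf down before the click, 101 just after it, 96 with the leaf home
- knob_turn (a joint): turn of the knob (rad), growing forwards = clockwise from above; 0 with the lobes along the jig's x and y; starts at 0.4 to 1.2. Right-hand two-start thread, 12 mm a turn. Going back it climbs, then drops 6 mm at -0.1 to -0.3 (again each half turn) if the grip lets it sink. Forwards from there the collar meets the leaf at about 2, the leaf is home at 3.2, a hard stop ends the turn at 3.5
- hold_flank: under flanks of the thread inside the boss: they hold the screw down and carry load only when the thread has caught (from knob_turn about 0.2, 1.6 mm of play) and the knob is pulled up or tightened. Tug before the collar meets the leaf
- pad: rubber-footed spring pad, 19 mm, under the leaf over the middle of the nest: it presses on the tube with 10 N when it begins to yield and 21 N with the leaf home
- box_section: the work: sawn offcut of square steel tube, dark grey, 38 x 138 x 38 mm, 0.3 to 0.6 kg, lying loose on the bench right of the jig; origin at the centre of its underside, long axis = its y
- dome_standing: bystander: white domed plastic plug standing upright, 33 mm diameter, 106 mm high; origin at the centre of its foot
- end_cap_far: bystander: black plastic end cap, open upwards, 62 mm diameter, 48 mm high; origin at the centre of its foot
- drill_bit: bystander: long twist drill, 8 mm, 124 mm long, lying flat; origin under its middle

How it is judged:
By the outcome, as a careful person would: the job done as asked, in the order asked, and still so for the second after the job is handed in, with the robot touching nothing.
It also fails if it takes over 72 s, if anything falls off the work surface, if the arm or the gripper's body presses on something with over 40 N, if the wrist force passes 120 N, or if a joint passes its speed limit or range.

## Working session

There is one attempt and no reset: what is moved stays moved. The work goes in short steps, Python scripts to look and compute and a shell command to move; the robot and the scene stay as the last step left them, time stands still between calls to the robot, and variables do not carry over. Pictures are saved under pics/ and viewed, at most 10 in all, crops included, and the job is handed in when it is done.

```bash
ls; mkdir -p pics; python3 - <<'E'
from plant import bot
import cv2,numpy as np
s=bot.get_state()
for k,v in s.items(): print(k,np.round(v,3).tolist())
for n in("scene","top"):
    c=bot.read_camera(n);cv2.imwrite(f"pics/{n}0.png",c["color"])
    np.savez(f"{n}.npz",K=c["intrinsics"],R=c["R"],t=c["t"])
    print(n,c["intrinsics"].tolist(),np.round(c["R"],3).tolist(),c["t"], -c["R"].T@c["t"])
E
```

```text
pics
t 0.0
joint_pos [-1.352, 0.537, -0.004, 1.539, 0.003, 1.067, -0.071]
qvel [0.0, -0.001, -0.001, -0.002, -0.002, -0.001, -0.001]
tau [-0.0, -57.098, 0.99, -25.16, -0.056, 0.018, 0.0]
position [0.182, 0.623, 0.238]
tool_rot [[-0.96, 0.281, -0.0], [0.281, 0.96, -0.002], [-0.0, -0.002, -1.0]]
contact_force [0.775, -0.44, -0.099]
wrist_torque [0.055, 0.065, 0.003]
gripper_force 0.0
opening 0.088
scene [[489.0580471422538, 0.0, 318.14559392307376], [0.0, 489.0580471422538, 240.08244507591212], [0.0, 0.0, 1.0]] [[0.464, -0.886, 0.006], [-0.518, -0.277, -0.81], [0.719, 0.372, -0.587]] [-0.40011014  0.33963085  0.54943728] [-0.03354959 -0.46505258  0.59993256]
top [[554.0941395966189, 0.0, 324.5803445611837], [0.0, 554.0941395966189, 234.9120597981394], [0.0, 0.0, 1.0]] [[-0.015, -1.0, -0.005], [-0.997, 0.016, -0.08], [0.08, 0.004, -0.997]] [-0.11209819  0.61320688  1.16883649] [ 0.51603341 -0.1264427   1.21346166]
```

View pics/scene0.png

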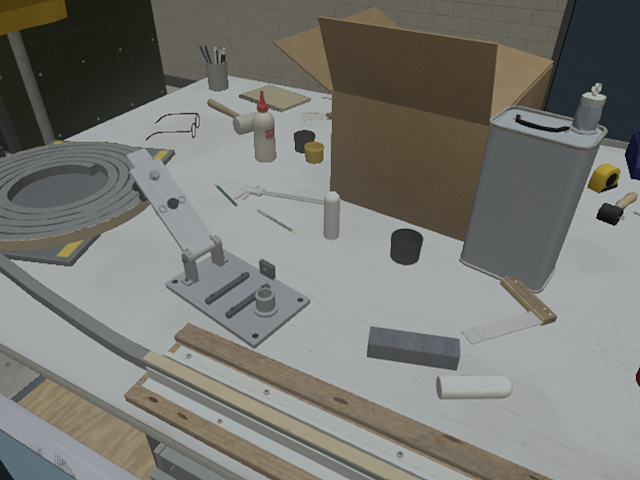

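View pics/top0.png

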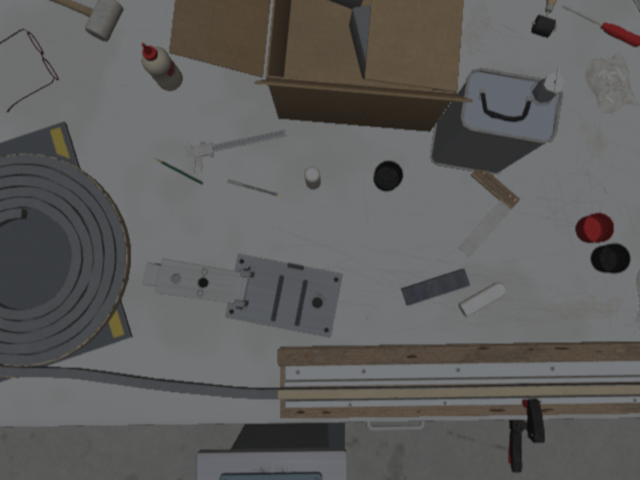

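The scene shows the jig with its leaf leaning back (base about (235,295)), the tube at (413,348), and the plug lying at (475,387). In the top view the jig is at (285,295), the tube at (435,287), the standing dome at (312,177) and the cap at (388,176). I'll enlarge to measure.

```bash
python3 - <<'E'
import cv2,numpy as np
t=cv2.imread("pics/top0.png");s=cv2.imread("pics/scene0.png")
t=cv2.convertScaleAbs(t,alpha=1.5)
z=lambda im,x,y,w,h,f:cv2.resize(im[y:y+h,x:x+w],None,fx=f,fy=f,interpolation=cv2.INTER_CUBIC)
M=np.zeros((600,800,3),np.uint8)
M[:400,:520]=z(t,220,248,130,100,4)
M[:200,520:800]=z(t,398,262,70,50,4)
M[200:400,520:800]=z(s,360,320,112,80,2.5)[:200,:280]
M[400:600,0:520]=z(t,135,250,130,50,4)
cv2.imwrite("pics/m1.png",M)
cv2.imwrite("pics/m2.png",z(s,120,140,200,150,4))
cv2.imwrite("pics/m3.png",z(s,160,225,160,120,5))
E
```

```text
(no output)
```

View pics/m1.png

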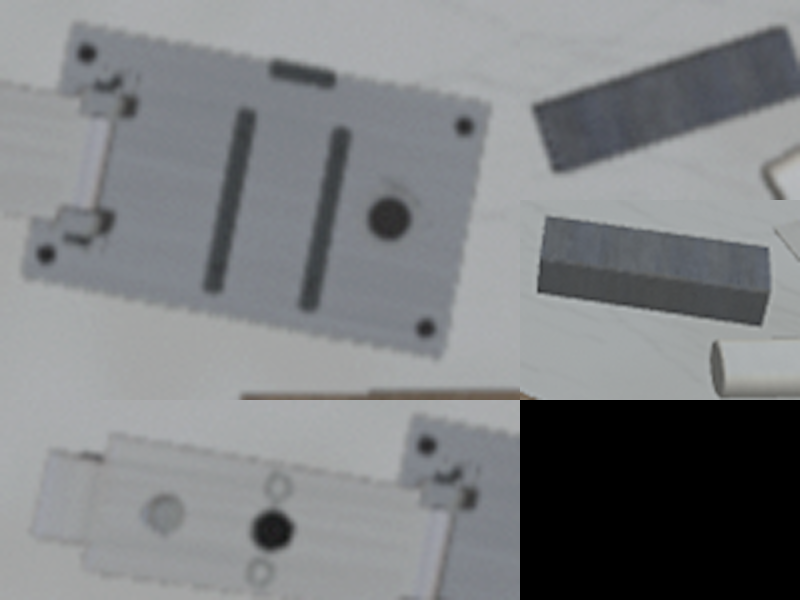

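View pics/m3.png

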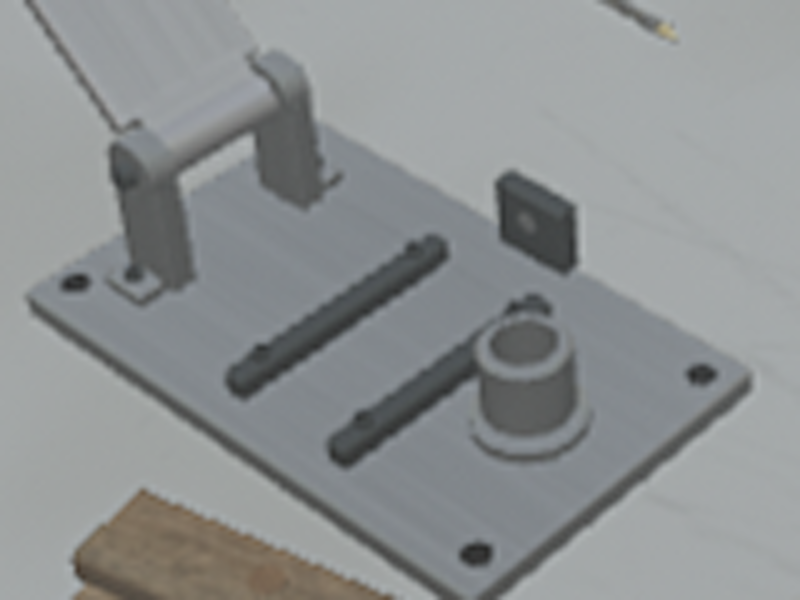

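The top crop shows the plate corners, the rails and the boss. The scene crop shows the same features, and the tube's edges are clear in both. Next I fit the poses.

```bash
cat > h.py <<'E'
import numpy as np,cv2
from scipy.optimize import least_squares
C={n:np.load(f"{n}.npz") for n in("top","scene")}
def proj(n,X):
    c=C[n];p=(np.atleast_2d(X)@c["R"].T+c["t"])@c["K"].T;return p[:,:2]/p[:,2:]
def ray(n,uv,z):
    c=C[n];d=c["R"].T@np.linalg.inv(c["K"])@[uv[0],uv[1],1];o=-c["R"].T@c["t"];return o+d*(z-o[2])/d[2]
def unz(P,x0,y0,f,ox=0,oy=0):
    return [((x-ox+.5)/f-.5+x0,(y-oy+.5)/f-.5+y0) for x,y in P]
def rz(a):return np.array([[np.cos(a),-np.sin(a),0],[np.sin(a),np.cos(a),0],[0,0,1]])
def fit(obs,p0):  # obs: list (cam, uv, local mm)
    def W(p,L):return rz(p[2])@(np.array(L)/1e3)+[p[0],p[1],0]
    def r(p):return np.concatenate([proj(n,W(p,L))[0]-uv for n,uv,L in obs])
    s=least_squares(r,p0,loss="soft_l1");return s.x,r(s.x).reshape(-1,2)
E
python3 - <<'E'
from h import *
L=[(70,130,12),(70,-102,12),(-70,-102,12),(-70,130,12),(0,-60,48)]
ot=[("top",u,l) for u,l in zip(unz([(72,22),(490,102),(441,356),(22,278),(389,218)],220,248,4),L)]
os_=[("scene",u,l) for u,l in zip(unz([(320,125),(751,376),(30,298),(524,342)],160,225,5),[L[0],L[1],L[3],L[4]])]
for o in(ot,os_,ot+os_):
    p,r=fit(o,[.4,-.05,-.15]);print("jig",p.round(4));print(r.round(1).tolist())
J=p
T=[(19,69,38),(19,-69,38),(-19,-69,38),(-19,69,38)]
# tube: y axis ~ image left(+y world)
ot=[("top",u,l) for u,l in zip(unz([(534,105),(785,27),(557,172)],398,262,4,520,0),[T[0],T[1],T[3]])]
os_=[("scene",u,l) for u,l in zip(unz([(546,217),(769,248),(763,293-0),(539,262),(538,292),(761,325)],360,320,2.5,520,200),[T[0],T[1],T[2],T[3],(-19,69,0),(-19,-69,0)])]
for o in(ot,os_,ot+os_):
    p,r=fit(o,[.4,-.4,-.2]);print("tube",p.round(4));print(r.round(1).tolist())
def leaf(th,s,x,n):
    d=np.array([0,-np.cos(th),np.sin(th)]);m=np.array([0,np.sin(th),np.cos(th)])
    q=(np.array([x,98,62.5])+s*d+n*m)/1e3;return rz(J[2])@q+[J[0],J[1],0]
e=unz([(52,450),(32,540)],135,250,4,0,400)
for th in np.arange(2.2,2.55,.05):
    print(round(th,2),[proj("top",leaf(th,214,x,-4.5))[0].round(1).tolist() for x in(20,-20)],[proj("scene",leaf(th,214,x,-4.5))[0].round(1).tolist() for x in(20,-20)])
print(np.round(e,1).tolist())
E
```

```text
jig [ 0.4812 -0.0449 -0.2016]
[[-0.3, -0.0], [0.3, -0.2], [0.6, 0.6], [-0.6, -0.1], [0.1, -0.2]]
jig [ 0.4763 -0.0495 -0.2166]
[[-0.4, -1.4], [1.4, 0.1], [-1.2, -0.9], [0.2, 1.6]]
jig [ 0.4804 -0.046  -0.2075]
[[0.4, 0.0], [0.9, 0.5], [0.8, 1.2], [-0.3, -0.2], [0.6, 0.4], [-1.3, -2.8], [0.8, -2.4], [-1.4, -2.3], [-0.0, -0.7]]
tube [ 0.4971 -0.3537  0.2809]
[[0.3, -0.3], [-0.2, 0.1], [-0.0, 0.3]]
tube [ 0.4916 -0.3586  0.301 ]
[[-0.4, -0.9], [0.0, -1.1], [3.7, -0.2], [0.0, -1.0], [-1.2, 3.7], [0.1, 3.7]]
tube [ 0.4959 -0.3566  0.2788]
[[1.7, 0.2], [1.2, 0.7], [1.4, 0.8], [-0.1, -3.7], [-0.2, -2.6], [2.8, -1.9], [-0.3, -4.1], [-1.4, 0.6], [-0.8, 2.0]]
2.2 [[161.5, 265.2], [156.6, 287.6]] [[152.6, 137.4], [132.8, 144.8]]
2.25 [[157.8, 264.3], [152.9, 286.6]] [[150.4, 139.4], [130.7, 146.8]]
2.3 [[154.4, 263.6], [149.6, 285.6]] [[148.4, 141.6], [128.8, 149.0]]
2.35 [[151.3, 262.8], [146.5, 284.7]] [[146.5, 144.1], [127.1, 151.5]]
2.4 [[148.6, 262.1], [143.8, 283.9]] [[144.9, 146.8], [125.6, 154.2]]
2.45 [[146.1, 261.5], [141.4, 283.1]] [[143.5, 149.6], [124.3, 157.0]]
2.5 [[144.0, 261.0], [139.3, 282.4]] [[142.2, 152.7], [123.3, 160.1]]
[[147.6, 262.1], [142.6, 284.6]]
```

View pics/m2.png

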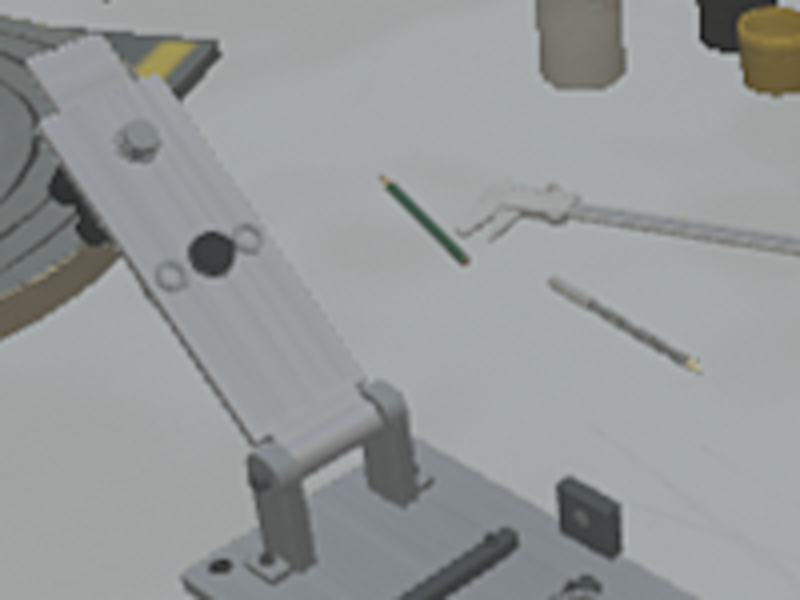

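Leaf angle is about 2.42, matching both views. The tube picks in the scene view don't agree with the top view, so I'll check the intensity profile there against projections of the top fit.

```bash
python3 - <<'E'
from h import *
s=cv2.cvtColor(cv2.imread("pics/scene0.png"),cv2.COLOR_BGR2GRAY)
for c in(380,413,445):print(c,"rows318-375",s[318:376,c].tolist())
W=lambda p,L:rz(p[2])@(np.array(L)/1e3)+[p[0],p[1],0]
p=[.4971,-.3537,.2809]
for l in[(19,69,38),(19,-69,38),(-19,-69,38),(-19,69,38),(-19,69,0),(-19,-69,0)]:print(l,proj("scene",W(p,l)).round(1))
j=[.4812,-.0449,-.2016]
for l in[(70,130,12),(70,-102,12),(-70,-102,12),(-70,130,12),(0,-60,48)]:print(l,proj("scene",W(j,l)).round(1))
E
```

```text
380 rows318-375 [168, 168, 168, 168, 169, 168, 168, 169, 171, 147, 86, 94, 94, 94, 94, 92, 90, 91, 97, 101, 98, 96, 95, 93, 94, 95, 99, 91, 77, 75, 77, 77, 77, 77, 77, 76, 76, 75, 76, 74, 76, 139, 174, 169, 166, 163, 163, 166, 167, 167, 167, 167, 168, 167, 166, 166, 166, 167]
413 rows318-375 [167, 168, 168, 168, 167, 168, 168, 167, 166, 166, 165, 167, 171, 162, 124, 98, 103, 104, 102, 102, 103, 102, 101, 102, 100, 100, 101, 104, 104, 104, 103, 99, 90, 77, 71, 74, 75, 76, 75, 75, 75, 75, 75, 75, 71, 75, 138, 174, 166, 163, 164, 166, 165, 166, 166, 165, 165, 164]
445 rows318-375 [167, 168, 168, 168, 168, 168, 168, 167, 167, 168, 168, 167, 168, 166, 166, 167, 167, 171, 154, 98, 91, 94, 92, 92, 90, 91, 93, 94, 95, 94, 94, 93, 93, 95, 94, 97, 97, 87, 78, 74, 75, 74, 76, 75, 73, 75, 73, 75, 74, 69, 84, 140, 168, 163, 162, 162, 162, 162]
(19, 69, 38) [[368.6 321.8]]
(19, -69, 38) [[457.4 335. ]]
(-19, -69, 38) [[458.  353.7]]
(-19, 69, 38) [[365.6 339.3]]
(-19, 69, 0) [[364.1 356. ]]
(-19, -69, 0) [[453.7 370.4]]
(70, 130, 12) [[221.7 246.5]]
(70, -102, 12) [[310.4 296.6]]
(-70, -102, 12) [[253.7 342.9]]
(-70, 130, 12) [[163.8 281.8]]
(0, -60, 48) [[264.3 291.7]]
```

The top view is self-consistent. The scene view is offset by about 5 mm for both objects, so I'll work relative to the jig and verify by camera over the nest. Now moving to the tube.

```bash
python3 -m creep '-.9 -.82 -.12 0 0 0;-.9 -.82 -.12 0 0 0;-.9 -.82 -.12 0 0 0;-.9 -.82 -.12 0 0 0;-.9 -.82 -.12 0 0 0;-.9 -.82 -.12 0 0 0;-.9 -.82 -.12 0 0 0;-.9 -.82 -.12 0 0 0;-.9 -.82 -.12 0 0 0;-.9 -.82 -.12 0 0 0;-.27 -.98 0 0 0 0;-.27 -.98 0 0 0 0;-.27 -.98 0 0 0 0;-.27 -.98 0 0 0 0;-.27 -.98 0 0 0 0;-.27 -.98 0 0 0 0;-.27 -.98 0 0 0 0;-.27 -.98 0 0 0 0;-.27 -.98 0 0 0 0' && python3 -m creep '0 0 .3 0 0 .93;0 0 .3 0 0 .93;0 0 .3 0 0 .93;0 0 .3 0 0 .93;0 0 .3 0 0 .93;0 0 .3 0 0 .93;0 0 .3 0 0 .93;0 0 .3 0 0 .93;0 0 .3 0 0 .93;0 0 0 0 0 0' 0.5
```

```text
t: 2.48
position: [0.4918, -0.3548, 0.2984]
tool_rot: [[-0.96, 0.28, -0.0], [0.28, 0.96, 0.0], [0.0, 0.0, -1.0]]
contact_force: [0.6, -0.5, -0.5]
opening: 0.0882
gripper_force: 0.0
t: 3.72
position: [0.4913, -0.3526, 0.1624]
tool_rot: [[-0.279, 0.96, -0.003], [0.96, 0.279, 0.001], [0.002, -0.002, -1.0]]
contact_force: [-0.1, 0.2, -0.7]
opening: 0.0663
gripper_force: 0.0
```

```bash
python3 -m creep '-.08 .04 .9 0 0 0;0 0 .9 0 0 0;0 0 .7 0 0 0;0 0 .4 0 0 0;0 0 .05 0 0 0;0 0 0 0 0 0' && python3 -m creep '0 0 0 0 0 0;0 0 0 0 0 0;0 0 0 0 0 0;0 0 0 0 0 0;0 0 0 0 0 0' -1
```

```text
t: 4.47
position: [0.4958, -0.3575, 0.0174]
tool_rot: [[-0.278, 0.96, 0.002], [0.96, 0.278, -0.001], [-0.001, 0.001, -1.0]]
contact_force: [0.0, 1.0, 0.5]
opening: 0.066
gripper_force: 0.0
t: 5.1
position: [0.4955, -0.3568, 0.0167]
tool_rot: [[-0.278, 0.961, 0.001], [0.961, 0.278, -0.0], [-0.0, 0.001, -1.0]]
contact_force: [-0.6, 1.7, 5.5]
opening: 0.0376
gripper_force: 30.0
```

```bash
python3 -m creep '0 0 -.6 0 0 0;0 0 -1 0 0 0;.88 .174 -.2 0 0 0;.88 .174 0 0 0 0;.88 .174 0 0 0 0;.88 .174 0 0 0 0;.88 .174 0 0 0 0;.88 .174 0 0 0 0;.88 .174 0 0 0 0;0 0 0 0 0 -1;0 0 0 0 0 -1;0 0 0 0 0 -1;0 0 0 0 0 -1;0 0 0 0 0 -1;0 0 0 0 0 -1;0 0 0 0 0 -1;0 0 0 0 0 -1;0 0 0 0 0 -1;0 0 0 0 0 0;0 0 0 0 0 0'; python3 - <<'E'
from plant import bot
from h import *
t=bot.read_camera("top")["color"];s=bot.read_camera("scene")["color"];cv2.imwrite("pics/t2.png",t);cv2.imwrite("pics/s2.png",s)
t=cv2.convertScaleAbs(t,alpha=1.5)
z=lambda im,x,y,w,h,f:cv2.resize(im[y:y+h,x:x+w],None,fx=f,fy=f,interpolation=cv2.INTER_CUBIC)
M=np.zeros((600,800,3),np.uint8);M[:,:400]=z(t,220,230,100,150,4);M[:,400:]=z(s,160,200,100,150,4)
M[:,400:]=cv2.resize(s[200:365,160:320],(400,600)) if 0 else z(s,190,200,100,150,4)
cv2.imwrite("pics/m4.png",M)
E
```

```text
t: 7.6
position: [0.4675, -0.044, 0.1059]
tool_rot: [[-0.978, 0.21, -0.001], [0.21, 0.978, -0.0], [0.001, -0.0, -1.0]]
contact_force: [-1.2, 0.1, -4.7]
opening: 0.0375
gripper_force: 30.0
```

View pics/m4.png

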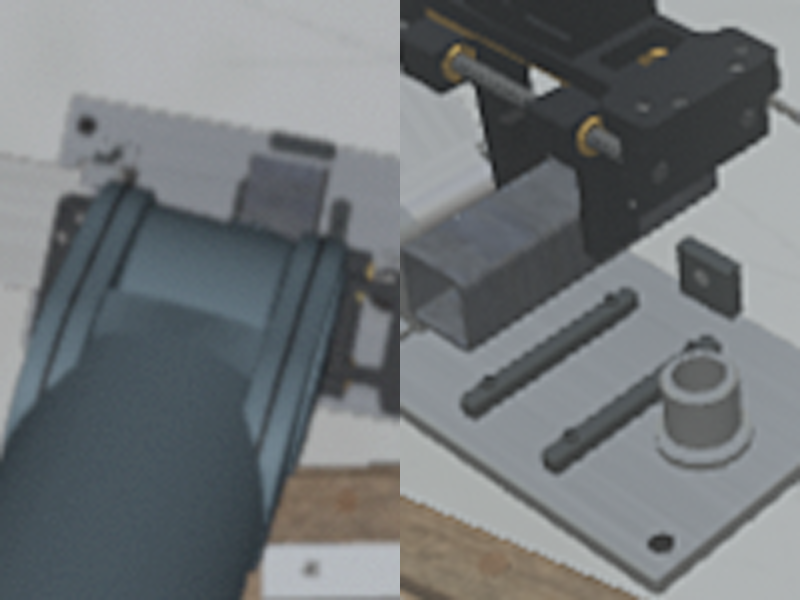

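The crop shows the tube held level above the nest, its far end at crop (252–327,157), i.e. close to the stop's side. I'll measure its edges numerically.

```bash
python3 - <<'E'
from h import *
t=cv2.cvtColor(cv2.imread("pics/t2.png"),cv2.COLOR_BGR2GRAY)
for r in(272,275,278):print(r,"c276-308",t[r,276:309].tolist())
for c in(288,292,296):print(c,"r258-282",t[258:283,c].tolist())
J=np.array([.4812,-.0449,-.2016])
def tj(uv,z):
    X=ray("top",uv,z);return (rz(-J[2])@(X-[J[0],J[1],0])*1e3).round(1)
for r in (272,275,278):
  for c in(280,282,284,300,302,304):print(r,c,tj((c,r),.127))
for r in(267,268,269,270):print(r,tj((292,r),.127))
T=np.array([.4675,-.044,0]);print("tcp jig",(rz(-J[2])@(T-[J[0],J[1],0])*1e3).round(1))
E
```

```text
272 c276-308 [90, 90, 90, 90, 90, 85, 70, 59, 59, 59, 57, 58, 60, 60, 62, 61, 60, 61, 63, 64, 63, 62, 64, 69, 67, 63, 74, 87, 90, 90, 90, 90, 90]
275 c276-308 [87, 88, 86, 76, 61, 53, 56, 59, 59, 59, 60, 59, 60, 58, 59, 58, 59, 57, 57, 58, 58, 59, 58, 59, 54, 55, 80, 90, 91, 90, 90, 90, 90]
278 c276-308 [89, 88, 79, 57, 49, 52, 56, 57, 56, 57, 58, 56, 55, 56, 57, 57, 58, 58, 56, 56, 55, 57, 56, 54, 52, 71, 88, 91, 89, 88, 89, 91, 91]
288 r258-282 [120, 119, 120, 117, 99, 73, 54, 50, 57, 69, 79, 75, 64, 60, 60, 59, 60, 60, 58, 57, 55, 54, 54, 55, 59]
292 r258-282 [118, 119, 119, 119, 113, 88, 59, 46, 45, 53, 73, 81, 73, 63, 60, 60, 59, 59, 57, 58, 58, 56, 56, 55, 58]
296 r258-282 [120, 119, 119, 119, 118, 106, 80, 54, 46, 45, 56, 75, 79, 71, 63, 61, 58, 58, 54, 57, 55, 57, 56, 55, 55]
272 280 [ 47.2  21.1 127. ]
272 282 [ 48.   17.2 127. ]
272 284 [ 48.7  13.4 127. ]
272 300 [ 54.5 -17.4 127. ]
272 302 [ 55.2 -21.2 127. ]
272 304 [ 55.9 -25.1 127. ]
275 280 [ 41.5  20.  127. ]
275 282 [ 42.2  16.1 127. ]
275 284 [ 42.9  12.3 127. ]
275 300 [ 48.7 -18.5 127. ]
275 302 [ 49.5 -22.3 127. ]
275 304 [ 50.2 -26.2 127. ]
278 280 [ 35.7  18.9 127. ]
278 282 [ 36.5  15.  127. ]
278 284 [ 37.2  11.2 127. ]
278 300 [ 43.  -19.6 127. ]
278 302 [ 43.7 -23.4 127. ]
278 304 [ 44.4 -27.3 127. ]
267 [ 6.12e+01 -1.00e-01  1.27e+02]
268 [ 59.3  -0.5 127. ]
269 [ 57.3  -0.9 127. ]
270 [ 55.4  -1.3 127. ]
tcp jig [-13.6  -1.9   0. ]
```

```bash
python3 -m creep '0 .05 .5 0 0 -.07;0 0 .5 0 0 0;0 0 .2 0 0 0;0 0 0 0 0 0' && python3 -m creep '0 0 .06 0 0 0;0 0 .06 0 0 0;0 0 .04 0 0 0;0 0 0 0 0 0'
```

```text
t: 8.2
position: [0.4682, -0.0417, 0.046]
tool_rot: [[-0.98, 0.2, -0.001], [0.2, 0.98, -0.0], [0.001, -0.0, -1.0]]
contact_force: [-0.4, 0.7, -3.8]
opening: 0.0378
gripper_force: 30.0
t: 8.7
position: [0.4685, -0.0418, 0.0383]
tool_rot: [[-0.98, 0.2, 0.0], [0.2, 0.98, -0.0], [-0.0, -0.0, -1.0]]
contact_force: [-0.4, -0.7, -4.8]
opening: 0.0379
gripper_force: 29.9
```

```bash
python3 -m creep '0 0 .06 0 0 0;0 0 .06 0 0 0;0 0 0 0 0 0' && python3 -m creep '0 0 .04 0 0 0;0 0 .04 0 0 0;0 0 0 0 0 0'
```

```text
t: 9.07
position: [0.4684, -0.0417, 0.032]
tool_rot: [[-0.98, 0.2, -0.0], [0.2, 0.98, -0.0], [0.0, -0.0, -1.0]]
contact_force: [0.4, -1.0, -5.4]
opening: 0.0375
gripper_force: 29.9
t: 9.45
position: [0.4685, -0.0417, 0.0286]
tool_rot: [[-0.98, 0.2, 0.0], [0.2, 0.98, 0.0], [-0.0, 0.0, -1.0]]
contact_force: [-1.7, -2.8, 5.2]
opening: 0.0378
gripper_force: 29.9
```

Seated on the floor. Now I slide it to the stop.

```bash
python3 -m creep '-.04 0 -.02 0 0 0;-.04 0 0 0 0 0;0 0 0 0 0 0' && python3 -m creep '-.03 0 0 0 0 0;-.03 0 0 0 0 0;0 0 0 0 0 0'
```

```text
t: 9.82
position: [0.4721, -0.0424, 0.029]
tool_rot: [[-0.98, 0.2, -0.001], [0.2, 0.98, -0.0], [0.001, -0.0, -1.0]]
contact_force: [-0.9, -2.4, -4.0]
opening: 0.0381
gripper_force: 29.9
t: 10.2
position: [0.4721, -0.0424, 0.0287]
tool_rot: [[-0.98, 0.2, -0.006], [0.2, 0.98, 0.001], [0.006, 0.0, -1.0]]
contact_force: [-8.9, -0.1, 1.8]
opening: 0.0379
gripper_force: 29.9
```

The tube is against the stop (about 9 N reaction). I'll release, rise, and check the seat.

```bash
python3 -m creep '0 0 0 0 0 0;0 0 0 0 0 0;0 0 -.3 0 0 0;0 0 -.8 0 0 0;0 0 -1 0 0 0;0 0 -1 0 0 0;0 0 -1 0 0 0;0 0 -1 0 0 0;-.03 .95 -.5 0 0 0;-.03 .95 0 0 0 0;-.03 .95 0 0 0 0;-.03 .95 0 0 0 0;-.03 .95 0 0 0 0;-.03 .95 0 0 0 0;0 0 0 0 0 0' 0.045 && python3 -m creep '0 0 0 0 0 1;0 0 0 0 0 1;0 0 0 0 0 1;0 0 0 0 0 1;0 0 0 0 0 1;0 0 0 0 0 1;0 0 0 0 0 1;0 0 0 0 0 1;0 0 0 0 0 1;0 0 0 0 0 1;0 0 0 0 0 1;0 0 0 0 0 1;0 0 0 0 0 1.0;0 0 0 0 0 .1' -1; python3 - <<'E'
from plant import bot
from h import *
t=bot.read_camera("top")["color"];s=bot.read_camera("scene")["color"];cv2.imwrite("pics/t3.png",t);cv2.imwrite("pics/s3.png",s)
z=lambda im,x,y,w,h,f:cv2.resize(im[y:y+h,x:x+w],None,fx=f,fy=f,interpolation=cv2.INTER_CUBIC)
M=np.zeros((600,800,3),np.uint8);M[:320,:400]=z(cv2.convertScaleAbs(t,alpha=1.5),250,255,100,80,4);M[:,400:]=z(s,120,90,200,300,2)
cv2.imwrite("pics/m5.png",M)
E
```

```text
t: 12.08
position: [0.5405, 0.2391, 0.3098]
tool_rot: [[-0.981, 0.193, 0.001], [0.193, 0.981, 0.002], [-0.0, 0.002, -1.0]]
contact_force: [-1.6, -0.1, -0.7]
opening: 0.0461
gripper_force: 0.0
t: 13.82
position: [0.541, 0.2336, 0.3101]
tool_rot: [[0.201, 0.98, 0.001], [0.98, -0.201, 0.0], [0.0, 0.001, -1.0]]
contact_force: [-0.3, 0.1, 0.0]
opening: 0.0005
gripper_force: 0.0
```

View pics/m5.png

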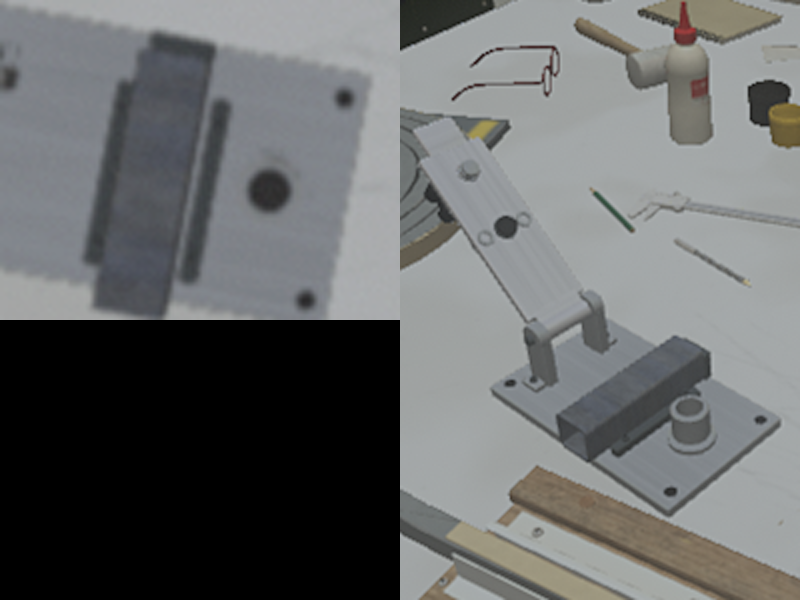

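The crops show the tube lying flat between the rails with its end against the stop, and the leaf still open. Next I compute the leaf-pushing arc.

```bash
cat > arc.py <<'E'
from h import *
J=np.array([.4812,-.0449,-.2016])
def P(th):
    d=np.array([-np.cos(th),np.sin(th)]);n=np.array([np.sin(th),np.cos(th)])
    rho=np.interp(th,[0,.3,1.2,1.55,1.8,2.4],[211,209,206,194,190,190])
    if th>1.57:  # side of finger against upper corner of free edge, tip 22 below
        return np.array([98,62.5])+214*d+4.5*n+[9,-22+2*0]
    return np.array([98,62.5])+rho*d+4.5*n+[9,0]
if __name__=="__main__":
    p=np.array([284.8,175.])
    for th in [2.3,2.15,2,1.85,1.7,1.55,1.4,1.25,1.1,.95,.8,.65,.5,.38,.28,.2,.14,.1]:
        q=P(th);e=(q-p)/50;print(th,q.round(0),"x %.2f z %.2f"%(e[0],-e[1]));p=q
E
python3 arc.py
```

```text
2.3 [253. 197.] x -0.64 z -0.44
2.15 [228. 217.] x -0.50 z -0.40
2 [200. 233.] x -0.56 z -0.32
1.85 [170. 245.] x -0.60 z -0.24
1.7 [139. 252.] x -0.63 z -0.14
1.55 [107. 257.] x -0.63 z -0.09
1.4 [ 78. 260.] x -0.60 z -0.06
1.25 [ 47. 258.] x -0.61 z 0.03
1.1 [ 17. 248.] x -0.59 z 0.19
0.95 [-10. 233.] x -0.54 z 0.30
0.8 [-34. 214.] x -0.49 z 0.38
0.65 [-56. 192.] x -0.43 z 0.45
0.5 [-74. 166.] x -0.36 z 0.51
0.38 [-85. 144.] x -0.23 z 0.44
0.28 [-93. 125.] x -0.15 z 0.39
0.2 [-98. 109.] x -0.10 z 0.32
0.14 [-100.   96.] x -0.06 z 0.25
0.1 [-102.   88.] x -0.03 z 0.17
```

```bash
python3 -m creep '0 0 .9 0 0 0;0 0 .9 0 0 0;0 0 .9 0 0 0;-.3 0 -.1 0 0 0;-.34 0 -.34 0 0 0;-.5 0 -.4 0 0 0;-.56 0 -.32 0 0 0;0 0 0 0 0 0'
```

```text
t: 14.92
position: [0.5258, 0.1487, 0.2365]
tool_rot: [[0.205, 0.979, 0.006], [0.979, -0.205, 0.003], [0.004, 0.005, -1.0]]
contact_force: [0.6, 0.4, -0.4]
opening: 0.0006
gripper_force: 0.0
```

```bash
python3 -m creep '-.6 0 -.24 0 0 0;-.63 0 -.14 0 0 0;-.63 0 -.09 0 0 0;-.60 0 -.06 0 0 0;-.61 0 .03 0 0 0'; python3 - <<'E'
from plant import bot
import cv2
s=bot.read_camera("scene")["color"];cv2.imwrite("pics/s4.png",s[40:340,60:460]);print(bot.get_state()["contact_force"])
E
```

```text
t: 15.55
position: [0.494, 0.001, 0.2585]
tool_rot: [[0.199, 0.98, 0.003], [0.98, -0.199, 0.002], [0.002, 0.002, -1.0]]
contact_force: [0.3, 1.9, -1.0]
opening: 0.0002
gripper_force: 1.1
[-0.69103495 -1.38203454 -0.99281049]
```

View pics/s4.png

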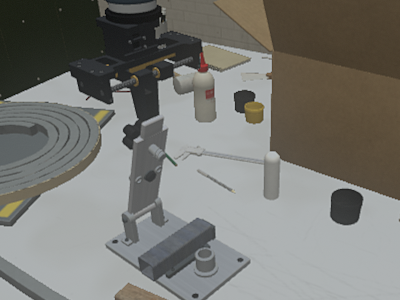

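The leaf is past upright, with the fingertips behind its lip near (150,120). Continuing the arc.

```bash
python3 -m creep '-.59 0 .19 0 0 0;-.54 0 .30 0 0 0;-.49 0 .38 0 0 0;-.43 0 .45 0 0 0;-.36 0 .51 0 0 0;-.23 0 .44 0 0 0;-.15 0 .39 0 0 0;-.1 0 .32 0 0 0;-.06 0 .25 0 0 0;-.03 0 .17 0 0 0;0 0 0 0 0 0'; python3 - <<'E'
from plant import bot
import cv2
s=bot.read_camera("scene")["color"];cv2.imwrite("pics/s5.png",cv2.resize(s[180:380,120:380],None,fx=3,fy=3));print(bot.get_state()["contact_force"])
E
```

```text
t: 16.98
position: [0.4632, -0.145, 0.087]
tool_rot: [[0.201, 0.98, -0.001], [0.98, -0.201, 0.0], [-0.0, -0.001, -1.0]]
contact_force: [0.2, -0.3, -0.3]
opening: 0.0003
gripper_force: 0.0
[-0.48711182 -0.21151387 -0.5426093 ]
```

View pics/s5.png

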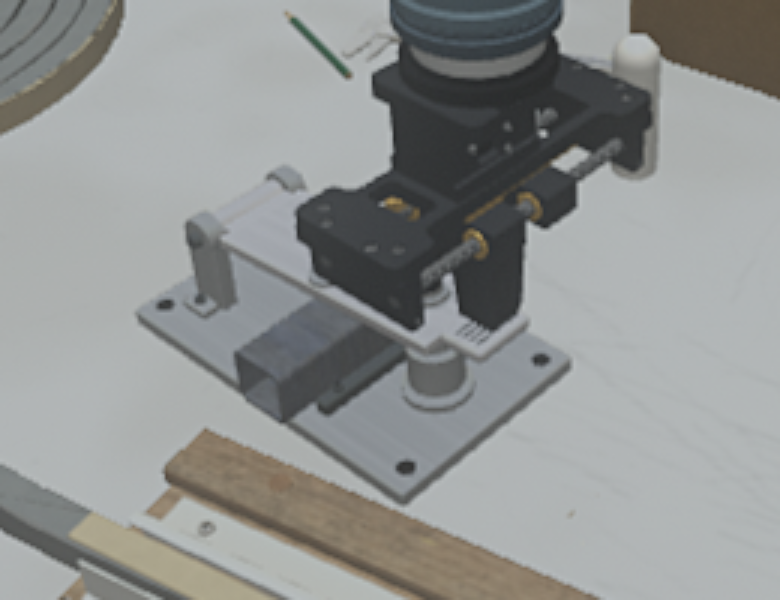

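The leaf is nearly down, with the fingertips on the ribbed lip. Now I seat it with about 8 N.

```bash
python3 -m creep '0 0 .1 0 0 0;0 0 .1 0 0 0;0 0 0 0 0 0' && python3 -m creep '0 0 .04 0 0 0;0 0 .04 0 0 0;0 0 0 0 0 0'
```

```text
t: 17.4
position: [0.4632, -0.145, 0.077]
tool_rot: [[0.201, 0.98, -0.0], [0.98, -0.201, 0.0], [0.0, -0.0, -1.0]]
contact_force: [0.5, -0.4, -0.5]
opening: 0.0005
gripper_force: 0.0
t: 17.77
position: [0.4632, -0.1451, 0.0731]
tool_rot: [[0.201, 0.98, -0.0], [0.98, -0.201, 0.0], [-0.0, -0.0, -1.0]]
contact_force: [0.7, -0.3, 0.3]
opening: 0.0001
gripper_force: 0.0
```

```bash
python3 -m creep '0 0 .03 0 0 0;0 0 .03 0 0 0;0 0 0 0 0 0' && python3 -m creep '0 0 .03 0 0 0;0 0 0 0 0 0'
```

```text
t: 18.15
position: [0.4633, -0.1452, 0.0702]
tool_rot: [[0.201, 0.98, 0.0], [0.98, -0.201, -0.0], [-0.0, 0.0, -1.0]]
contact_force: [-0.3, -0.1, 2.3]
opening: 0.0002
gripper_force: 0.7
t: 18.4
position: [0.4632, -0.1452, 0.0689]
tool_rot: [[0.201, 0.98, 0.0], [0.98, -0.201, 0.0], [0.0, 0.0, -1.0]]
contact_force: [-1.0, -0.8, 5.5]
opening: 0.0004
gripper_force: 2.4
```

```bash
python3 -m creep '0 0 .015 0 0 0;0 0 0 0 0 0'; python3 -m creep '0 0 .01 0 0 0;0 0 0 0 0 0'
```

```text
t: 18.65
position: [0.4632, -0.1452, 0.0683]
tool_rot: [[0.201, 0.98, 0.0], [0.98, -0.201, 0.0], [0.0, 0.0, -1.0]]
contact_force: [-2.2, 0.5, 7.7]
opening: 0.0003
gripper_force: 3.9
t: 18.9
position: [0.4632, -0.1452, 0.0679]
tool_rot: [[0.201, 0.98, 0.0], [0.98, -0.201, 0.0], [0.0, 0.0, -1.0]]
contact_force: [-2.7, 0.1, 9.9]
opening: 0.0002
gripper_force: 4.8
```

Seated. I'll lift off and look at the knob from above.

```bash
python3 -m creep '0 0 -.3 0 0 0;0 0 -1 0 0 0;0 0 -1 0 0 0;.6 0 -1 0 0 0;1 0 0 0 0 0;1 0 0 0 0 0;1 0 0 0 0 0;1 0 0 0 0 0;1 0 0 0 0 0' 0.7; python3 - <<'E'
from plant import bot
from h import *
t=bot.read_camera("top")["color"];s=bot.read_camera("scene")["color"];cv2.imwrite("pics/t6.png",t);cv2.imwrite("pics/s6.png",s)
z=lambda im,x,y,w,h,f:cv2.resize(im[y:y+h,x:x+w],None,fx=f,fy=f,interpolation=cv2.INTER_CUBIC)
M=np.zeros((600,800,3),np.uint8);M[:400,:400]=z(cv2.convertScaleAbs(t,alpha=2.5),290,275,50,50,8);M[:,400:]=z(s,170,210,133,200,3)[:600,:400] if 0 else cv2.resize(s[210:360,200:300],(400,600),interpolation=cv2.INTER_CUBIC)
cv2.imwrite("pics/m6.png",M)
E
```

```text
t: 20.02
position: [0.5195, 0.131, 0.2332]
tool_rot: [[0.201, 0.98, 0.0], [0.98, -0.201, 0.0], [0.0, 0.0, -1.0]]
contact_force: [1.0, 0.6, 0.6]
opening: 0.0749
gripper_force: 0.0
```

View pics/m6.png

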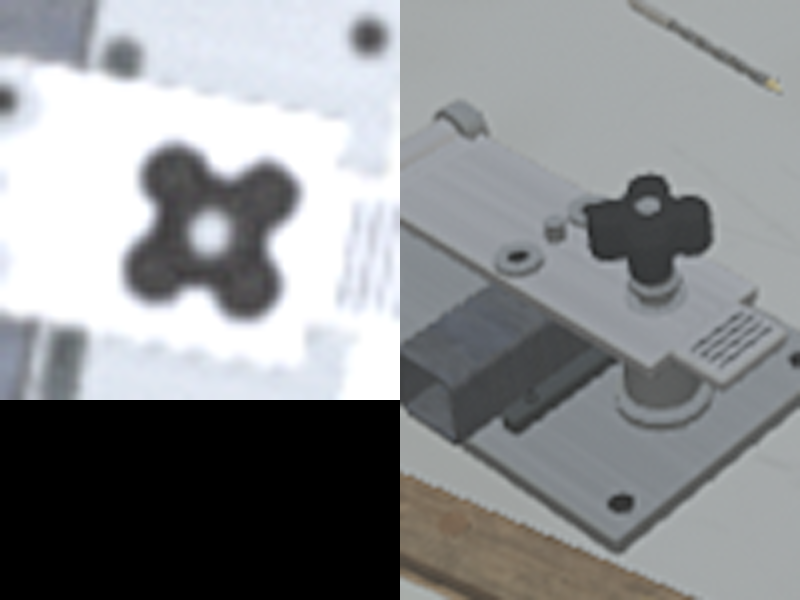

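The top crop shows the knob centred at crop (211,232) with its lobes diagonal (turn about 0.82). The scene crop shows the leaf down and the knob raised off the leaf.

```bash
python3 - <<'E'
from plant import bot
from h import *
s=bot.get_state();print(s["joint_pos"],s["position"])
X=ray("top",(315.9,303.6),.115);J=np.array([.4812,-.0449,-.2016]);print(X,rz(-J[2])@(X-[J[0],J[1],0])*1e3, rz(J[2])@[0,-.06,0]+[J[0],J[1],0])
R=np.array(s["tool_rot"]);P=np.array([.4695,-.1032,.2]);print((R.T@(P-s["position"])/.05).round(2))
E
```

```text
[-0.88173281  0.41729524  0.70246572  1.87617868 -0.32670674  0.96394685
 -0.22553539] [0.51962358 0.13595532 0.23262473]
[ 0.4686826  -0.10283354  0.115     ] [ -0.66344023 -59.26668677 115.        ] [ 0.46918577 -0.10368485  0.        ]
[-4.89 -0.07  0.64]
```

```bash
python3 -m creep '-.98 -.014 0 0 0 0;-.98 -.014 0 0 0 0;-.98 -.014 0 0 0 0;-.98 -.014 0 0 0 0;-.97 -.014 0 0 0 0;0 0 0 0 0 -1;0 0 .2 0 0 -1;0 0 .2 0 0 -1;0 0 .2 0 0 -1;0 0 .2 0 0 -1;0 0 .2 0 0 -1;0 0 0 0 0 -.25;0 0 0 0 0 0'; python3 - <<'E'
from plant import bot
import numpy as np
s=bot.get_state();print(s["joint_pos"].round(3),(np.array(s["tool_rot"]).T@(np.array([.4693,-.1034,.088])-s["position"])/.05).round(2))
E
```

```text
t: 21.75
position: [0.467, -0.1099, 0.1831]
tool_rot: [[-0.519, 0.855, 0.001], [0.855, 0.519, -0.0], [-0.0, 0.0, -1.0]]
contact_force: [0.3, -0.4, 0.6]
opening: 0.0746
gripper_force: 0.0
[-0.329  0.365  0.57   2.054 -0.274  0.794  0.951] [0.09 0.11 1.9 ]
```

```bash
python3 -m creep '.09 .11 .5 0 0 0;0 0 .5 0 0 0;0 0 .5 0 0 0;0 0 .3 0 0 0;0 0 .1 0 0 0;0 0 0 0 0 0' && python3 -m creep '0 0 0 0 0 0;0 0 0 0 0 0;0 0 0 0 0 0;0 0 0 0 0 0' -1 && python3 -c "
from plant import bot
print(bot.get_state()['wrist_torque'])"
```

```text
t: 22.5
position: [0.4696, -0.103, 0.0878]
tool_rot: [[-0.521, 0.854, 0.0], [0.854, 0.521, -0.0], [-0.0, 0.0, -1.0]]
contact_force: [0.4, 0.0, 0.3]
opening: 0.0752
gripper_force: 0.0
t: 23.0
position: [0.4676, -0.104, 0.0875]
tool_rot: [[-0.52, 0.854, -0.002], [0.854, 0.52, -0.001], [0.001, -0.002, -1.0]]
contact_force: [-4.2, -3.8, 3.1]
opening: 0.0487
gripper_force: 30.0
[-0.73118792  0.96685695  0.07685854]
```

```bash
python3 -m creep '0 -.045 0 0 0 0;0 0 0 0 0 -1;0 0 0 0 0 -1;0 0 0 0 0 -1;0 0 0 0 0 -1;0 0 0 0 0 -1;0 0 0 0 0 -1;0 0 0 0 0 0' && python3 -c "
from plant import bot
print(bot.get_state()['wrist_torque'])"
```

```text
t: 24.0
position: [0.4678, -0.1039, 0.0882]
tool_rot: [[-0.955, 0.297, 0.001], [0.297, 0.955, 0.001], [-0.001, 0.001, -1.0]]
contact_force: [-2.3, 0.5, 8.7]
opening: 0.0488
gripper_force: 30.0
[-0.01830331  0.55074845  0.02866151]
```

```bash
for i in 1; do python3 -m creep '0 0 0 0 0 -.5;0 0 0 0 0 -.5;0 0 0 0 0 0'; done; python3 -m creep '0 0 0 0 0 -.5;0 0 0 0 0 0'
```

```text
t: 24.38
position: [0.4677, -0.1038, 0.0877]
tool_rot: [[-0.983, 0.182, 0.001], [0.182, 0.983, 0.0], [-0.001, 0.0, -1.0]]
contact_force: [1.3, 0.5, 0.1]
opening: 0.0491
gripper_force: 30.0
t: 24.62
position: [0.4678, -0.1039, 0.0875]
tool_rot: [[-0.992, 0.124, 0.001], [0.124, 0.992, 0.0], [-0.001, 0.0, -1.0]]
contact_force: [1.9, 1.0, -1.3]
opening: 0.0489
gripper_force: 30.0
```

```bash
python3 -m creep '0 0 0 0 0 -.5;0 0 0 0 0 0'
```

```text
t: 24.88
position: [0.4677, -0.1038, 0.0875]
tool_rot: [[-0.998, 0.064, 0.001], [0.064, 0.998, 0.0], [-0.001, 0.0, -1.0]]
contact_force: [0.9, 1.3, -1.2]
opening: 0.0488
gripper_force: 30.0
```

The upward force vanished at a turn of about −0.1, so the thread edge is passed and the grip is holding the knob. Lowering to let it drop.

```bash
python3 -m creep '0 0 .03 0 0 0;0 0 .03 0 0 0;0 0 0 0 0 0'; python3 -m creep '0 0 .03 0 0 0;0 0 0 0 0 0'
```

```text
t: 25.25
position: [0.4677, -0.1039, 0.0844]
tool_rot: [[-0.998, 0.063, 0.0], [0.063, 0.998, 0.0], [-0.0, 0.0, -1.0]]
contact_force: [1.9, 2.2, -0.8]
opening: 0.0486
gripper_force: 30.0
t: 25.5
position: [0.4677, -0.1039, 0.0833]
tool_rot: [[-0.998, 0.063, 0.001], [0.063, 0.998, 0.0], [-0.001, 0.0, -1.0]]
contact_force: [0.5, 2.4, 3.8]
opening: 0.049
gripper_force: 30.0
```

```bash
python3 -m creep '0 0 .02 0 0 0;0 0 0 0 0 0'
```

```text
t: 25.75
position: [0.4678, -0.1039, 0.0827]
tool_rot: [[-0.998, 0.063, 0.001], [0.063, 0.998, 0.0], [-0.001, 0.0, -1.0]]
contact_force: [-0.9, 3.5, 11.1]
opening: 0.0489
gripper_force: 30.0
```

```bash
python3 -m creep '0 0 -.03 0 0 0;0 0 .005 0 0 1;0 0 .005 0 0 1;0 0 .005 0 0 1;0 0 .005 0 0 1;0 0 .005 0 0 1;0 0 .005 0 0 1;0 0 .005 0 0 1;0 0 .005 0 0 1;0 0 .005 0 0 1;0 0 .005 0 0 1;0 0 .005 0 0 1;0 0 .005 0 0 1;0 0 .005 0 0 1;0 0 0 0 0 0' && python3 -c "
from plant import bot
s=bot.get_state();print(s['wrist_torque'],s['joint_pos'])"
```

```text
t: 27.62
position: [0.4674, -0.1045, 0.0807]
tool_rot: [[0.054, 0.999, 0.0], [0.999, -0.054, -0.0], [-0.0, 0.0, -1.0]]
contact_force: [-1.2, 1.5, 8.4]
opening: 0.0489
gripper_force: 30.0
[ 0.20567332  0.03538478 -0.06382864] [-0.35101608  0.58753785  0.60631861  2.11440715 -0.58515514  0.60846395
  0.61620036]
```

```bash
python3 -m creep '0 0 -.03 0 0 0;0 0 -.03 0 0 0;0 0 0 0 0 0'; python3 -m creep '0 0 -.03 0 0 0;0 0 0 0 0 0'
```

```text
t: 28.0
position: [0.4674, -0.1043, 0.0832]
tool_rot: [[0.052, 0.999, 0.0], [0.999, -0.052, -0.0], [-0.0, 0.0, -1.0]]
contact_force: [1.7, 0.1, -2.7]
opening: 0.0487
gripper_force: 30.0
t: 28.25
position: [0.4673, -0.1042, 0.0843]
tool_rot: [[0.052, 0.999, -0.0], [0.999, -0.052, -0.001], [-0.001, -0.0, -1.0]]
contact_force: [4.9, -1.6, -13.4]
opening: 0.0485
gripper_force: 30.0
```

The thread held the tug (13 N reached). I'll ease to about 10 N briefly, relax, then screw down.

```bash
python3 -m creep '0 0 .008 0 0 0;0 0 0 0 0 0;0 0 0 0 0 0' && python3 -m creep '0 0 .04 0 0 0;0 0 .03 0 0 .5;0 0 .005 0 0 1;0 0 .005 0 0 1;0 0 .005 0 0 1;0 0 .005 0 0 1;0 0 .005 0 0 1;0 0 0 0 0 0' && python3 -c "
from plant import bot
s=bot.get_state();print(s['wrist_torque'],s['joint_pos'])"
```

```text
t: 28.62
position: [0.4673, -0.1042, 0.0842]
tool_rot: [[0.052, 0.999, -0.0], [0.999, -0.052, -0.0], [-0.0, -0.0, -1.0]]
contact_force: [2.9, -1.6, -14.1]
opening: 0.0486
gripper_force: 30.0
t: 29.62
position: [0.4672, -0.1045, 0.0805]
tool_rot: [[0.655, 0.756, 0.0], [0.756, -0.655, 0.001], [0.0, -0.0, -1.0]]
contact_force: [-2.0, -0.4, 7.0]
opening: 0.0486
gripper_force: 30.0
[-0.49330963  0.21184399 -0.07331649] [-0.46978149  0.64970308  0.77385555  2.12054104 -0.7518064   0.66846686
  0.11047326]
```

```bash
python3 -m creep '0 0 0 0 0 1;0 0 .005 0 0 1;0 0 .005 0 0 1;0 0 .005 0 0 1;0 0 .005 0 0 1;0 0 .005 0 0 1;0 0 .005 0 0 1;0 0 0 0 0 0' && python3 -c "
from plant import bot
s=bot.get_state();print(s['wrist_torque'],s['joint_pos'][6])"; python3 -m creep '0 0 .005 0 0 1;0 0 .005 0 0 1;0 0 .005 0 0 1;0 0 0 0 0 0' && python3 -c "
from plant import bot
s=bot.get_state();print(s['wrist_torque'],s['joint_pos'][6])"
```

```text
t: 30.62
position: [0.4669, -0.1044, 0.0792]
tool_rot: [[1.0, 0.017, -0.0], [0.017, -1.0, 0.001], [-0.0, -0.001, -1.0]]
contact_force: [-3.8, 0.0, 13.1]
opening: 0.0488
gripper_force: 30.0
[-0.36961409  0.86418519 -0.04467627] -0.5561810329263144
t: 31.12
position: [0.467, -0.1043, 0.079]
tool_rot: [[0.942, -0.337, 0.0], [-0.337, -0.942, 0.002], [-0.001, -0.002, -1.0]]
contact_force: [-5.5, 2.5, 22.3]
opening: 0.0489
gripper_force: 30.0
[ 0.03181322  1.41781651 -0.01304384] -0.8543683963610152
```

```bash
python3 -m creep '0 0 -.02 0 0 0;0 0 -.01 0 0 .5;0 0 0 0 0 .5;0 0 0 0 0 0' && python3 -c "
from plant import bot
s=bot.get_state();print(s['wrist_torque'],s['joint_pos'][6])"; python3 -m creep '0 0 0 0 0 .5;0 0 0 0 0 0' && python3 -c "
from plant import bot
s=bot.get_state();print(s['wrist_torque'],s['joint_pos'][6])"
```

```text
t: 31.62
position: [0.4668, -0.1042, 0.0795]
tool_rot: [[0.895, -0.446, -0.001], [-0.446, -0.895, 0.001], [-0.001, -0.001, -1.0]]
contact_force: [-2.9, -0.4, 7.3]
opening: 0.0486
gripper_force: 30.0
[-0.41592763  0.69950631 -0.01574384] -0.9577839761561637
t: 31.88
position: [0.4668, -0.1041, 0.0795]
tool_rot: [[0.867, -0.499, -0.001], [-0.499, -0.867, 0.001], [-0.001, -0.001, -1.0]]
contact_force: [-2.0, -0.6, 6.7]
opening: 0.0488
gripper_force: 30.0
[-0.45244368  0.73580095 -0.02906334] -1.0090083618928016
```

```bash
python3 -m creep '0 0 0 0 0 .5;0 0 0 0 0 0' && python3 -c "
from plant import bot
s=bot.get_state();print(s['wrist_torque'],s['tau'][6])"; python3 -m creep '0 0 0 0 0 .5;0 0 0 0 0 0' && python3 -c "
from plant import bot
s=bot.get_state();print(s['wrist_torque'],s['tau'][6])"
```

```text
t: 32.12
position: [0.4668, -0.1041, 0.0795]
tool_rot: [[0.835, -0.55, -0.001], [-0.55, -0.835, 0.001], [-0.001, -0.001, -1.0]]
contact_force: [-2.2, -0.7, 7.1]
opening: 0.0488
gripper_force: 30.0
[-0.37315416  0.7487507  -0.08301111] -0.14916764572262764
t: 32.38
position: [0.4669, -0.1041, 0.0795]
tool_rot: [[0.801, -0.599, -0.001], [-0.599, -0.801, 0.001], [-0.001, -0.001, -1.0]]
contact_force: [-1.9, -0.7, 6.4]
opening: 0.0484
gripper_force: 30.0
[-0.39511489  0.744198   -0.00598525] -0.17537479754537344
```

The hand has passed 3.5 without a hard stop, so the lobes may have slipped in the grip. I'll release, step aside and measure the lobe angle and heights from the images.

```bash
python3 -m creep '0 0 0 0 0 0;0 0 0 0 0 0;0 0 -.4 0 0 0;0 0 -1 0 0 0;0 0 -1 0 0 0;-.43 -.9 -.5 0 0 0;-.43 -.9 0 0 0 0;-.43 -.9 0 0 0 0;-.43 -.9 0 0 0 0;-.43 -.9 0 0 0 0' .7; cat > knob.py <<'E'
from h import *
def lobes(f,x0=290,y0=275,w=50):
    g=cv2.cvtColor(cv2.imread(f),cv2.COLOR_BGR2GRAY)[y0:y0+w,x0:x0+w].astype(np.float32)
    g=cv2.resize(g,None,fx=8,fy=8,interpolation=cv2.INTER_CUBIC)
    m=(g<60).astype(np.uint8);n,l,st,ce=cv2.connectedComponentsWithStats(m)
    k=min(range(1,n),key=lambda i:np.hypot(*(ce[i]-[211,232]))+(st[i,4]<3000)*1e3)
    b=(l==k);c=ce[k];v,u=np.nonzero(b);du,dv=u-c[0],v-c[1]
    X=-.015*du-.997*dv;Y=-du+.016*dv;r=np.hypot(X,Y);a=np.arctan2(Y,X)
    ph=np.angle(np.sum(r**4*np.exp(4j*a)))/4
    print(f,"area",st[k,4],"centre",(c+.5)/8-.5+[x0,y0],"lobe angle",ph.round(3),"turn mod pi/2",round((-(ph+.2016))%(np.pi/2),3))
E
python3 - <<'E'
from plant import bot
from knob import *
for n,f in(("top","t7"),("scene","s7")):cv2.imwrite(f"pics/{f}.png",bot.read_camera(n)["color"])
lobes("pics/t6.png");lobes("pics/t7.png")
E
```

```text
t: 33.62
position: [0.5155, 0.1425, 0.2238]
tool_rot: [[0.802, -0.598, -0.001], [-0.598, -0.802, 0.001], [-0.001, -0.0, -1.0]]
contact_force: [1.5, 0.0, -0.0]
opening: 0.0748
gripper_force: 0.0
pics/t6.png area 18321 centre [315.87051403 303.57532681] lobe angle 0.575 turn mod pi/2 0.795
pics/t7.png area 18121 centre [316.24627849 303.40995599] lobe angle -0.619 turn mod pi/2 0.418
```

```bash
python3 - <<'E'
from h import *
A,B=[cv2.cvtColor(cv2.imread(f"pics/{f}.png"),cv2.COLOR_BGR2GRAY) for f in("s6","s7")]
J=np.array([.479,-.0465,-.205])
for nm,L in(("knob mid 105",(0,-60,105)),("knob 96",(0,-60,96)),("lip 70",(0,-102,70.2)),("lip 67",(0,-102,67))):
    print(nm,proj("scene",rz(J[2])@(np.array(L)/1e3)+[J[0],J[1],0]).round(1))
for im in(A,B):
    m=(im[245:285,240:285]<75).astype(np.uint8);n,l,st,ce=cv2.connectedComponentsWithStats(m);k=1+np.argmax(st[1:,4]);print("knob blob",st[k]+[240,245,0,0,0],ce[k]+[240,245])
def sh(x,y,w,h):
    t=B[y:y+h,x:x+w];r=cv2.matchTemplate(cv2.resize(A[y-8:y+h+8,x-8:x+w+8],None,fx=8,fy=8,interpolation=3),cv2.resize(t,None,fx=8,fy=8,interpolation=3),cv2.TM_CCOEFF_NORMED)
    _,s,_,p=cv2.minMaxLoc(r);return -((np.array(p)/8)-8),round(s,3)
print("lip shift A->B",sh(268,286,30,24),"base corner",sh(240,330,25,20),"hinge",sh(195,235,30,20))
M=np.hstack([cv2.resize(im[210:360,200:300],(400,600),interpolation=cv2.INTER_CUBIC) for im in(A,B)]);cv2.imwrite("pics/m7.png",M)
E
```

```text
knob mid 105 [[262.2 266.3]]
knob 96 [[262.6 270.7]]
lip 70 [[282.3 293.8]]
lip 67 [[282.4 295.3]]
knob blob [246 254  32  27 510] [261.63529412 267.10392157]
knob blob [248 258  29  27 503] [262.35387674 271.06361829]
lip shift A->B (array([-0.,  1.]), 0.95) base corner (array([-0., -0.]), 1.0) hinge (array([-0., -0.]), 0.996)
```

View pics/m7.png

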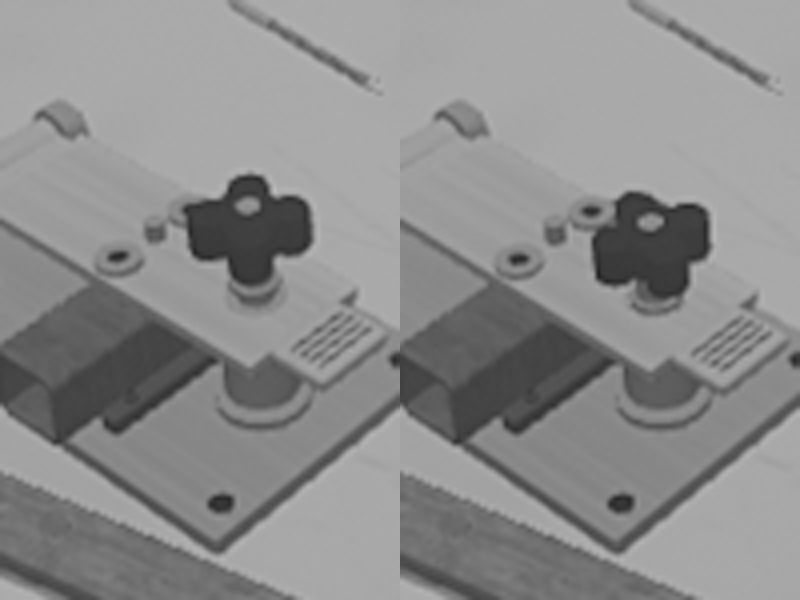

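The knob has sunk about 8 mm and the lip about 2 mm, and the opening never narrowed, so there was no slip. I'm not certain the leaf is fully home, so I'll regrip at the same angle and tighten until the torque rises.

```bash
python3 -m creep '.436 .906 0 0 0 0;.436 .906 0 0 0 0;.436 .906 0 0 0 0;.436 .906 0 0 0 0;.436 .906 0 0 0 0;0 0 .9 0 0 0;0 0 .9 0 0 0;0 0 .7 0 0 0;0 0 .35 0 0 0;0 0 .06 0 0 0;0 0 0 0 0 0' && python3 -m creep '0 0 0 0 0 0;0 0 0 0 0 0;0 0 0 0 0 0;0 0 0 0 0 0' -1 && python3 -c "
from plant import bot
s=bot.get_state();print(s['wrist_torque'],s['tau'][6])"
```

```text
t: 35.1
position: [0.4677, -0.1065, 0.0788]
tool_rot: [[0.801, -0.598, 0.0], [-0.598, -0.801, -0.0], [0.0, -0.0, -1.0]]
contact_force: [0.0, 0.7, 0.3]
opening: 0.075
gripper_force: 0.0
t: 35.6
position: [0.4686, -0.1053, 0.0787]
tool_rot: [[0.802, -0.597, 0.001], [-0.597, -0.802, 0.001], [0.0, -0.002, -1.0]]
contact_force: [1.1, 4.0, 4.7]
opening: 0.0486
gripper_force: 30.0
[ 0.81633339 -0.15613161 -0.02492764] 0.0194774562260136
```

```bash
for i in a; do python3 -m creep '0 -.03 -.01 0 0 .5;0 0 0 0 0 .5;0 0 0 0 0 0'; python3 -c "
from plant import bot
s=bot.get_state();print(s['wrist_torque'],s['tau'][6])"; done; python3 -m creep '0 0 0 0 0 .5;0 0 0 0 0 .5;0 0 0 0 0 0'; python3 -c "
from plant import bot
s=bot.get_state();print(s['wrist_torque'],s['tau'][6])"
```

```text
t: 35.98
position: [0.4685, -0.1054, 0.0789]
tool_rot: [[0.724, -0.689, -0.0], [-0.689, -0.724, -0.001], [0.001, 0.001, -1.0]]
contact_force: [-0.1, 1.0, -0.2]
opening: 0.0485
gripper_force: 30.0
[-0.08436143  0.1452128   0.06256749] -0.2964106388390064
t: 36.35
position: [0.4683, -0.1055, 0.0788]
tool_rot: [[0.637, -0.771, -0.0], [-0.771, -0.637, -0.001], [0.001, 0.001, -1.0]]
contact_force: [-0.2, -0.9, 1.8]
opening: 0.0483
gripper_force: 30.0
[-0.35115306  0.42967551  0.15277593] -0.39762144908308983
```

```bash
python3 -m creep '0 0 0 0 0 .5;0 0 0 0 0 .5;0 0 0 0 0 0'; python3 -c "
from plant import bot
s=bot.get_state();print(s['wrist_torque'],s['tau'][6])"
```

```text
t: 36.72
position: [0.4683, -0.1056, 0.0792]
tool_rot: [[0.539, -0.842, -0.0], [-0.842, -0.539, -0.0], [0.0, 0.0, -1.0]]
contact_force: [-1.8, 0.1, 8.5]
opening: 0.0485
gripper_force: 30.0
[ 0.05032831  0.64552802 -0.02798073] -0.09974644985049963
```

```bash
python3 -m creep '0 0 0 0 0 0;0 0 0 0 0 0;0 0 -.4 0 0 0;0 0 -1 0 0 0;0 0 -1 0 0 0;-.72 -.7 -.5 0 0 0;-.72 -.7 0 0 0 0;-.72 -.7 0 0 0 0;-.72 -.7 0 0 0 0;-.72 -.7 0 0 0 0' .7; python3 - <<'E'
from plant import bot
from knob import *
for n,f in(("top","t8"),("scene","s8")):cv2.imwrite(f"pics/{f}.png",bot.read_camera(n)["color"])
for f in("t6","t7","t8"):lobes(f"pics/{f}.png")
I={k:cv2.cvtColor(cv2.imread(f"pics/{k}.png"),cv2.COLOR_BGR2GRAY).astype(np.float32) for k in("s6","s7","s8")}
for im in I.values():
    m=(im[245:285,240:285]<75).astype(np.uint8);n,l,st,ce=cv2.connectedComponentsWithStats(m);k=1+np.argmax(st[1:,4]);print("knob",st[k][:2]+[240,245],st[k][2:],ce[k]+[240,245])
def ecc(a,b,x,y,w,h):
    W=np.eye(2,3,dtype=np.float32);c,W=cv2.findTransformECC(I[a][y:y+h,x:x+w],I[b][y:y+h,x:x+w],W,cv2.MOTION_TRANSLATION,(3,200,1e-5));return W[:,2].round(2),round(c,3)
for a,b in(("s6","s7"),("s7","s8"),("s6","s8")):
    print(a,b,"lip",ecc(a,b,272,284,26,22),"bush",ecc(a,b,220,267,18,14),"plate",ecc(a,b,240,325,25,22))
E
```

```text
t: 37.98
position: [0.5188, 0.1429, 0.2237]
tool_rot: [[0.54, -0.842, -0.0], [-0.842, -0.54, 0.0], [-0.0, -0.0, -1.0]]
contact_force: [0.9, 0.2, -0.1]
opening: 0.0748
gripper_force: 0.0
pics/t6.png area 18321 centre [315.87051403 303.57532681] lobe angle 0.575 turn mod pi/2 0.795
pics/t7.png area 18121 centre [316.24627849 303.40995599] lobe angle -0.619 turn mod pi/2 0.418
pics/t8.png area 18199 centre [315.98130048 303.4298004 ] lobe angle 0.594 turn mod pi/2 0.776
knob [246 254] [ 32  27 510] [261.63529412 267.10392157]
knob [248 258] [ 29  27 503] [262.35387674 271.06361829]
knob [246 257] [ 32  27 515] [261.86990291 269.70873786]
s6 s7 lip (array([0.22, 1.02], dtype=float32), 0.838) bush (array([-0.08,  0.57], dtype=float32), 0.983) plate (array([-0.01, -0.  ], dtype=float32), 1.0)
s7 s8 lip (array([-0.28, -1.1 ], dtype=float32), 0.823) bush (array([ 0.04, -0.63], dtype=float32), 0.988) plate (array([0.01, 0.  ], dtype=float32), 1.0)
s6 s8 lip (array([-0.01,  0.  ], dtype=float32), 1.0) bush (array([-0.01, -0.03], dtype=float32), 1.0) plate (array([-0., -0.], dtype=float32), 1.0)
```

On regripping I turned further. The torque rose to 0.15 Nm and then collapsed, the knob rose about 3 mm and the leaf came back to its resting angle, so I overran the stop and the screw jumped. The knob height matches a caught thread at a turn of about 0.78. I'll regrip a half turn back, prove it with a tug, and screw it home again, stopping earlier.

```bash
python3 -m creep '.722 .708 0 0 0 -0;.722 .708 0 0 0 0;.722 .708 0 0 0 0;.722 .708 0 0 0 0;.722 .708 0 0 0 0;0 0 0 0 0 -1;0 0 0 0 0 -1;0 0 0 0 0 -1;0 0 0 0 0 -1;0 0 0 0 0 -1;0 0 0 0 0 -1;0 0 0 0 0 -1;0 0 0 0 0 -1;0 0 0 0 0 -1;0 0 0 0 0 -1;0 0 0 0 0 -1;0 0 0 0 0 -1;0 0 0 0 0 -1' && python3 -m creep '0 0 0 0 0 -1;0 0 0 0 0 -1;0 0 0 0 0 -1;0 0 0 0 0 -1;0 0 0 0 0 -1;0 0 .1 0 0 -1;0 0 .1 0 0 -1;0 0 .1 0 0 -1;0 0 .1 0 0 -1;0 0 .1 0 0 -1;0 0 .1 0 0 -1;0 0 .1 0 0 -1;0 0 .1 0 0 -1;0 0 0 0 0 -.18;0 0 0 0 0 0'; python3 - <<'E'
from plant import bot
import numpy as np
s=bot.get_state();R=np.array(s["tool_rot"]);print(s["joint_pos"].round(2),"y ang",np.arctan2(R[1,1],R[0,1]),(R.T@(np.array([.4675,-.1045,.0815])-s["position"])/.05).round(2))
E
```

```text
t: 40.33
position: [0.4666, -0.1069, 0.2237]
tool_rot: [[0.846, 0.534, -0.0], [0.534, -0.846, 0.0], [-0.0, -0.0, -1.0]]
contact_force: [0.4, 0.3, 0.6]
opening: 0.0751
gripper_force: 0.0
t: 42.2
position: [0.467, -0.1067, 0.1839]
tool_rot: [[-0.538, 0.843, 0.0], [0.843, 0.538, -0.0], [-0.0, 0.0, -1.0]]
contact_force: [-0.8, 0.5, 0.0]
opening: 0.075
gripper_force: 0.0
[-0.2   0.34  0.4   2.05 -0.18  0.79  0.88] y ang 0.567625914808835 [0.03 0.03 2.05]
```

```bash
python3 -m creep '.03 .03 .6 0 0 0;0 0 .6 0 0 0;0 0 .5 0 0 0;0 0 .3 0 0 0;0 0 .05 0 0 0;0 0 0 0 0 0' && python3 -m creep '0 0 0 0 0 0;0 0 0 0 0 0;0 0 0 0 0 0;0 0 0 0 0 0' -1 && python3 -m creep '0 0 .004 0 0 1;0 0 .004 0 0 1;0 0 .004 0 0 1;0 0 .004 0 0 1;0 0 .004 0 0 1;0 0 0 0 0 0';python3 -c "
from plant import bot
s=bot.get_state();print(s['wrist_torque'],s['tau'][6])"
```

```text
t: 42.95
position: [0.4681, -0.1045, 0.0819]
tool_rot: [[-0.539, 0.842, 0.001], [0.842, 0.539, -0.0], [-0.001, 0.001, -1.0]]
contact_force: [0.6, -0.0, 0.4]
opening: 0.0751
gripper_force: 0.0
t: 43.45
position: [0.4678, -0.1044, 0.0815]
tool_rot: [[-0.539, 0.842, 0.0], [0.842, 0.539, -0.0], [-0.0, 0.0, -1.0]]
contact_force: [0.1, -0.8, 1.5]
opening: 0.0486
gripper_force: 30.0
t: 44.2
position: [0.4675, -0.1047, 0.0807]
tool_rot: [[0.032, 0.999, -0.0], [0.999, -0.032, -0.0], [-0.0, -0.0, -1.0]]
contact_force: [-2.1, -0.4, 6.1]
opening: 0.049
gripper_force: 30.0
[-0.17911388  0.36305016  0.01022183] -0.3417554497718811
```

```bash
python3 -m creep '0 0 -.03 0 0 0;0 0 -.02 0 0 0;0 0 0 0 0 0'; python3 -m creep '0 0 -.02 0 0 0;0 0 0 0 0 0'
```

```text
t: 44.58
position: [0.4675, -0.1045, 0.0828]
tool_rot: [[0.03, 1.0, -0.0], [1.0, -0.03, -0.0], [-0.0, -0.0, -1.0]]
contact_force: [-1.7, -1.3, -0.7]
opening: 0.0485
gripper_force: 30.0
t: 44.82
position: [0.4674, -0.1045, 0.0836]
tool_rot: [[0.03, 1.0, -0.0], [1.0, -0.03, -0.0], [-0.0, -0.0, -1.0]]
contact_force: [-0.2, -2.7, -7.4]
opening: 0.049
gripper_force: 30.0
```

```bash
python3 -m creep '0 0 -.01 0 0 0;0 0 0 0 0 0'
```

```text
t: 45.08
position: [0.4674, -0.1045, 0.084]
tool_rot: [[0.03, 1.0, -0.0], [1.0, -0.03, -0.0], [-0.0, -0.0, -1.0]]
contact_force: [0.3, -1.9, -13.2]
opening: 0.0486
gripper_force: 30.0
```

The thread holds 13 N again. Now I screw it home without pressing down, and watch the torque.

```bash
python3 -m creep '0 0 .025 0 0 0;0 0 .005 0 0 1;0 0 .005 0 0 1;0 0 .005 0 0 1;0 0 .005 0 0 1;0 0 .005 0 0 1;0 0 .005 0 0 1;0 0 .005 0 0 1;0 0 .005 0 0 1;0 0 .005 0 0 1;0 0 .005 0 0 1;0 0 .005 0 0 1;0 0 .005 0 0 1;0 0 .005 0 0 1;0 0 0 0 0 0'; python3 -c "
from plant import bot
s=bot.get_state();print(s['wrist_torque'],s['tau'][6])";python3 -m creep '0 0 .005 0 0 1;0 0 .005 0 0 1;0 0 0 0 0 0'; python3 -c "
from plant import bot
s=bot.get_state();print(s['wrist_torque'],s['tau'][6])"
```

```text
t: 46.95
position: [0.4667, -0.1043, 0.08]
tool_rot: [[1.0, -0.02, -0.002], [-0.02, -1.0, 0.0], [-0.002, -0.0, -1.0]]
contact_force: [-5.2, -0.9, 3.7]
opening: 0.049
gripper_force: 30.0
[-0.88102612  1.2761732  -0.0146611 ] -0.37206150591373444
t: 47.32
position: [0.4666, -0.1042, 0.0795]
tool_rot: [[0.966, -0.257, -0.002], [-0.257, -0.966, 0.001], [-0.002, -0.0, -1.0]]
contact_force: [-4.8, -0.5, 4.2]
opening: 0.0485
gripper_force: 30.0
[-0.68573999  1.41123353 -0.0545791 ] -0.35445512272417545
```

```bash
python3 -m creep '-.006 0 0 0 0 .5;0 0 0 0 0 .5;0 0 0 0 0 0'; python3 -c "
from plant import bot
s=bot.get_state();print(s['wrist_torque'],s['tau'][6])";python3 -m creep '0 0 0 0 0 .5;0 0 0 0 0 .5;0 0 0 0 0 0'; python3 -c "
from plant import bot
s=bot.get_state();print(s['wrist_torque'],s['tau'][6])"
```

```text
t: 47.7
position: [0.4666, -0.1041, 0.0795]
tool_rot: [[0.929, -0.369, -0.001], [-0.369, -0.929, 0.001], [-0.001, -0.0, -1.0]]
contact_force: [-5.1, -1.0, 5.5]
opening: 0.0487
gripper_force: 30.0
[-0.60156696  1.49774781 -0.02038262] -0.20160389598459005
t: 48.08
position: [0.4666, -0.104, 0.0794]
tool_rot: [[0.879, -0.478, -0.001], [-0.478, -0.879, 0.001], [-0.002, -0.0, -1.0]]
contact_force: [-5.0, -0.4, 4.7]
opening: 0.0484
gripper_force: 30.0
[-0.60387952  1.43947751 -0.11899606] -0.14961551874876022
```

```bash
python3 -m creep '0 0 0 0 0 .5;0 0 0 0 0 .5;0 0 0 0 0 0'; python3 -c "
from plant import bot
s=bot.get_state();print(s['wrist_torque'],s['tau'][6])";python3 -m creep '0 0 0 0 0 .4;0 0 0 0 0 0;0 0 0 0 0 0'; python3 -c "
from plant import bot
s=bot.get_state();print(s['wrist_torque'],s['tau'][6])"
```

```text
t: 48.45
position: [0.4667, -0.1039, 0.0793]
tool_rot: [[0.815, -0.579, -0.001], [-0.579, -0.815, 0.001], [-0.002, 0.0, -1.0]]
contact_force: [-5.2, -0.5, 2.5]
opening: 0.0483
gripper_force: 30.0
[-0.46389981  1.59018833 -0.05460345] -0.17016812693327665
t: 48.82
position: [0.4667, -0.1039, 0.0793]
tool_rot: [[0.787, -0.617, -0.001], [-0.617, -0.787, 0.001], [-0.002, -0.0, -1.0]]
contact_force: [-4.4, 0.0, 2.4]
opening: 0.0487
gripper_force: 30.0
[-0.42492417  1.50080181 -0.02131384] 0.02750502317212522
```

```bash
python3 -m creep '0 0 0 0 0 0;0 0 0 0 0 0;0 0 -.4 0 0 0;0 0 -1 0 0 0;0 0 -1 0 0 0;-.45 -.89 -.5 0 0 0;-.45 -.89 0 0 0 0;-.45 -.89 0 0 0 0;-.45 -.89 0 0 0 0;-.45 -.89 0 0 0 0' .7; cat > chk.py <<'E'
from plant import bot
from knob import *
import sys
k=sys.argv[1]
for n,f in(("top","t"+k),("scene","s"+k)):cv2.imwrite(f"pics/{f}.png",bot.read_camera(n)["color"])
for f in("t7","t"+k):lobes(f"pics/{f}.png")
I={q:cv2.cvtColor(cv2.imread(f"pics/{q}.png"),cv2.COLOR_BGR2GRAY).astype(np.float32) for q in("s6","s7","s"+k)}
for im in I.values():
    m=(im[245:285,240:285]<75).astype(np.uint8);n,l,st,ce=cv2.connectedComponentsWithStats(m);j=1+np.argmax(st[1:,4]);print("knob",ce[j]+[240,245])
def ecc(a,b,x,y,w,h):
    W=np.eye(2,3,dtype=np.float32);c,W=cv2.findTransformECC(I[a][y:y+h,x:x+w],I[b][y:y+h,x:x+w],W,cv2.MOTION_TRANSLATION,(3,200,1e-5));return W[:,2].round(2),round(c,3)
for a,b in(("s6","s7"),("s7","s"+k),("s6","s"+k)):
    print(a,b,"ribs",ecc(a,b,272,288,22,15),"bush",ecc(a,b,220,267,18,14),"leafedge",ecc(a,b,225,283,35,18))
E
python3 chk.py 9; python3 - <<'E'
from h import *
J=np.array([.479,-.0465,-.205])
for y in(-102,-80,0):
    f=lambda th:proj("scene",rz(J[2])@(np.array([-20,98-(98-y)*np.cos(th)+4.5*np.sin(th),62.5+(98-y)*np.sin(th)+4.5*np.cos(th)])/1e3)+[J[0],J[1],0])
    print(y,(f(0)-f(.016)).round(2))
E
```

```text
t: 50.08
position: [0.5173, 0.1425, 0.2247]
tool_rot: [[0.786, -0.618, 0.001], [-0.618, -0.786, 0.001], [0.0, -0.002, -1.0]]
contact_force: [0.8, -0.0, 0.4]
opening: 0.0751
gripper_force: 0.0
pics/t7.png area 18121 centre [316.24627849 303.40995599] lobe angle -0.619 turn mod pi/2 0.418
pics/t9.png area 18030 centre [316.25106073 303.42600527] lobe angle -0.637 turn mod pi/2 0.435
knob [261.63529412 267.10392157]
knob [262.35387674 271.06361829]
knob [262.38690476 271.0734127 ]
-102 [[0.14 1.52]]
-80 [[0.15 1.35]]
0 [[0.13 0.73]]Traceback (most recent call last):
  File "chk.py", line 13, in <module>
    print(a,b,"ribs",ecc(a,b,272,288,22,15),"bush",ecc(a,b,220,267,18,14),"leafedge",ecc(a,b,225,283,35,18))
                     ~~~^^^^^^^^^^^^^^^^^^^
  File "chk.py", line 11, in ecc
    W=np.eye(2,3,dtype=np.float32);c,W=cv2.findTransformECC(I[a][y:y+h,x:x+w],I[b][y:y+h,x:x+w],W,cv2.MOTION_TRANSLATION,(3,200,1e-5));return W[:,2].round(2),round(c,3)
                                       ~~~~~~~~~~~~~~~~~~~~^^^^^^^^^^^^^^^^^^^^^^^^^^^^^^^^^^^^^^^^^^^^^^^^^^^^^^^^^^^^^^^^^^^^^^^^^^^
cv2.error: OpenCV(4.12.0) /io/opencv/modules/video/src/ecc.cpp:589: error: (-7:Iterations do not converge) The algorithm stopped before its convergence. The correlation is going to be minimized. Images may be uncorrelated or non-overlapped in function 'findTransformECC'
```

```bash
python3 - <<'E'
from h import *
I={q:cv2.cvtColor(cv2.imread(f"pics/{q}.png"),cv2.COLOR_BGR2GRAY).astype(np.float32) for q in("s6","s7","s8","s9")}
def sh(a,b,x,y,w,h):
    best=None
    from scipy.ndimage import shift
    def r(p):
        return (shift(I[a],(p[1],p[0]),order=3)[y:y+h,x:x+w]-I[b][y:y+h,x:x+w]).ravel()
    return min((least_squares(r,[.1,g],diff_step=.02) for g in(0.3,1.,1.6)),key=lambda s:s.cost)
sub=lambda im:im
for k in I:I[k]=I[k][200:360,190:310]
for nm,box in(("lip",(78,82,26,24)),("ribs",(84,88,16,14)),("bush",(28,66,20,15)),("leaf front edge",(45,90,20,16))):
    for b in("s7","s8","s9"):
        s=sh("s6",b,*box);print(nm,b,s.x.round(2),round(s.cost))
E
```

```text
lip s7 [0.14 1.11] 22499
lip s8 [-0.   -0.01] 4458
lip s9 [0.16 1.13] 24928
ribs s7 [-0.31  1.43] 3836
ribs s8 [ 0.01 -0.02] 242
ribs s9 [-0.48  1.58] 4729
bush s7 [0.13 0.61] 2154
bush s8 [-0.01 -0.01] 103
bush s9 [0.13 0.61] 2134
leaf front edge s7 [-0.54  0.4 ] 743
leaf front edge s8 [ 0.   -0.01] 144
leaf front edge s9 [-0.54  0.4 ] 748
```

The shifts at the bush and ribs match a leaf that is fully home, and the knob is stable at about 3.5. The robot is clear, so I'm handing in.

```bash
python3 -c "
from plant import bot
print(bot.job_done())"
```

```text
the job is handed in; nothing more can be done
None
```

I handed the job in at about 50 s: the tube is in the nest against the stop, and the leaf looks fully home in the images. The thread held tugs of about 13–14 N. I once tightened too far: the screw jumped and the leaf came up, so I tugged it again and screwed it back down.

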